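# Press the undrilled block into the free corner of the drilling jig

### The arm

A 6-joint arm with a two-finger parallel gripper is mounted at the origin on the work surface. World frame = base frame: x ahead of the robot, y to its left, z up, the work surface at z = 0. Lengths are in mm, angles in rad, forces in N, time in s.
With the tool pointing down it reaches from about 275 to 1000 mm from the base axis. Payload 8.4 kg.
Tool frame: the origin (TCP) lies midway between the tips of the shut fingers; the grasp point (between the pads) lies r.grip_point_offset behind it (r.grip_point_offset is the distance from the TCP to the grasp point, in mm); z points along the fingers, y is the direction in which the jaws open and shut (so a half turn about z gives the same grasp; the last joint's range is limited). The gripper opens to 85 mm and grips with 20 to 120 N. Pads are 22 mm wide; open, the fingers measure 114 mm over their backs; the gripper's body (76 mm by 85 mm) begins 54 mm behind the grasp point. The pads swing forward as they close: fully open they stand 13 mm farther back than shut.
Start: joints at [-1.233, 0.353, 1.633, -0, 1.155, -0.002], TCP at [208.31, -589.266, 231.281] pointing down, gripper open.
Joint ranges: [-2.63, 2.63], [-0.92, 2.1], [0.06, 2.66], [-1.3, 4.44], [0, 2.69], [-3.02, 3.02]. Speed limits (rad/s): [2.22, 2.22, 2.79, 3.14, 3.14, 3.14].

### API

Orientations are given as [roll, pitch, yaw] about the fixed x, y, z axes, in that order (R = Rz(yaw) Ry(pitch) Rx(roll)).
In Python, from rig import r gives the robot as it stands.
- The arm moves only by the tool move_arm, never from a script. Its argument "targets" is one flat list of numbers, 5 for each row, row after row: the gripper's target within -1 to 1 (fully open at 1, half-way at 0, shut at -1), then the shift along the tool's x, y, z in cm, then the turn about the tool's z in degrees. In form: [gripper, tx, ty, tz, turn, gripper, tx, ty, tz, turn, ...]. A call has 1 to 10 rows; each row is the pose to reach, as a shift and turn from the pose commanded when the call began, along the tool's axes at that moment; what a row does not reach only later rows make up. A row lasts 1/10 s, in which the tool goes at most 50 mm and 8.59 degrees, less where a joint would pass 70% of its speed; a pose out of reach is approached as far as the arm can. A call with a gripper value outside its range is refused whole. The fingers move at their own pace and stop on an object; "squeeze" is the grip in N (left out, the last holds). Time passes only in rows, so rows that repeat a pose let the fingers close. It gives the time, the measured TCP pose, the force and the opening at its end, in the units of the state.
- r.sense(): the state, without advancing time (a new reading comes with each control period).
- r.grab_frame(name): name is "scene" or "top"; returns a dict with "img" (400x640x3 uint8, blue, green, red), "K" (3x3 intrinsics, pixels), "world_to_cam" (4x4, takes a point from world to camera coordinates). Camera axes: x right, y down, z forward; pixel columns grow to the right and rows downward; lengths in mm; the calibration is good to about 2 mm. A picture is of the moment at which its call begins. There is no depth.
- r.sign_off(): hands the job in, once; it reports no verdict.
Trained networks look in a picture, given as the dict that the camera call returned (one of the last four; its "shot" number tells which), for a name from the list of things; names that differ only in an ending like _2 or _b are one class to them, and where a whole thing is asked for, a point or a joint stands for the part that bears it (a point fixed in the world has none). Each returns a list of dicts, best first, with "conf" (0 to 1); they miss things now and then, are a little off and sometimes report something else, mostly with a low value. They report only what shows in the picture. A call takes as long as a camera call.
- r.outline_of(picture, thing): "region" (400x640 bool, what is visible of it).
- r.mark_of(picture, thing): "position" ([x, y, z] in mm, in world coordinates, good to about 4 mm: a listed point, or the origin of a listed thing).
The state is a dict: "clock": time; "qpos": joint angles; "qvel": joint speeds; "joint_efforts": joint torques, N m; "eef_pos": TCP position; "tcp_rot": TCP orientation; "contact_force": force on the tool from outside, world axes, zero at the start; "wrist_torque": the same for the moment, N m; "opening": opening from 0.0 (shut) to 1.0 (fully open).
Only numpy, scipy, OpenCV 4.12 (cv2) and the standard library are available. Lean on these libraries where they do the work, as an engineer would, in place of code of your own. Each camera call takes 0.05 s, during which the arm holds its last target.

### The job

One of the two nests of the blue drilling jig already holds a drilled block. Take the undrilled aluminium block from the bench, set it flat in the other nest, lengthwise like the drilled one, and press it firmly into the corner so that it bears on the end stop and the side stop at the same time. Finish while still holding it pressed against both stops, and leave the drilled block and the other things on the bench where they are.

Things in the scene. Friction and masses are not known exactly. Their poses are not given: they have to be found in the camera images.
- blank: The undrilled block: bare aluminium, 70 mm long (its x) by 45 mm wide (its y) by 45 mm high, 0.25 to 0.5 kg, with a dark groove 12 mm wide and 4 mm deep along the middle of its top and no holes. It starts flat on the bench. Origin: centre of its underside, z up. The two ends are alike, so half a turn makes no difference.
- drilled_block: The finished block: same size and groove, with four black 11 mm holes in its top. It starts loose in one of the two nests, about 1.5 mm short of the stops, its length along the jig's x. Whichever nest it is in is taken. Origin: centre of its underside.
- jig: Blue drilling jig fixed to the bench: plate 150 (x) by 270 (y) by 12 mm thick; its top is the nests' floor. Origin: centre of its underside; x away from the robot, y left, turned up to 0.35 rad. Two like nests, left (+y) and right (-y), 120 mm apart, each a corner of two steel bars 12 mm thick, 12 mm above the plate; all smooth and oiled (friction about 0.25). A flat green disc shows on the empty nest's floor.
- seat_left (a point): Where the centre of the underside of a block lies when it is fully home in the left nest's corner: on the plate's top, 10 mm in x and 50 mm in y from the jig's origin. Axes as the jig's. The block is pressed home towards +x (end stop) and +y (side stop) of the jig.
- seat_right (a point): The same for the right nest: 10 mm in x and -70 mm in y from the jig's origin.
- end_stop_left: End stop of the left nest: bar 12 mm (x) by 40 mm (y) by 12 mm high. Its face towards -x of the jig meets the block's end, 35 mm beyond seat_left in x. Origin: centre of its underside.
- side_stop_left: Side stop of the left nest: bar 62 mm (x) by 12 mm (y) by 12 mm high. Its face towards -y of the jig meets the block's long side, 22.5 mm beyond seat_left in y. Origin: centre of its underside.
- end_stop_right: End stop of the right nest, as the left one, 35 mm beyond seat_right in x.
- side_stop_right: Side stop of the right nest, as the left one, 22.5 mm beyond seat_right in y.
- blue_bin: Open blue plastic bin 150 x 100 x 70 mm, a bystander beyond the blank. Origin: centre of its underside.
- screwdriver: Screwdriver with an orange handle lying on the bench, to the right of the jig, a bystander.
- oil_can: Closed green can, 56 mm across and 110 mm high, standing to the right of the jig, a bystander. Origin: centre of its underside.

How it is judged (in metres and radians):
At the end, for the whole second after the job is handed in: The undrilled block is in the free nest, within 3.5 mm of home each way (3 mm in height), level and lined up within 0.04 rad, at rest, held by the fingers (over 2 N) with over 2 N on each of the two stops; drilled block moved under 8 mm, bin, screwdriver and can under 20 mm (((y of drilled_block in the frame of jig below -0.01 m and x of blank in the frame of seat_left between -0.0035 and 0.0035 m and y of blank in the frame of seat_left between -0.0035 and 0.0035 m and z of blank in the frame of seat_left between -0.003 and 0.003 m and contact force between blank and end_stop_left above 2 N and contact force between blank and side_stop_left above 2 N) or (y of drilled_block in the frame of jig above -0.01 m and x of blank in the frame of seat_right between -0.0035 and 0.0035 m and y of blank in the frame of seat_right between -0.0035 and 0.0035 m and z of blank in the frame of seat_right between -0.003 and 0.003 m and contact force between blank and end_stop_right above 2 N and contact force between blank and side_stop_right above 2 N)) and angle between the x axis of blank and the x axis of jig, either way round below 0.04 rad and angle between blank's own z axis and vertical below 0.04 rad and linear speed of blank below 0.01 m/s and contact force between the fingers and blank above 2 N and contact force between blank and drilled_block below 0.1 N and distance of drilled_block from where it was at the start of the episode below 0.008 m and distance of each of blue_bin, screwdriver, oil_can from where it was at the start of the episode below 0.02 m); the arm keeps its last pose, push and grip.
It fails at once if the drilled block was disturbed (moved over 8 mm) (distance of drilled_block from where it was at the start of the episode above 0.008 m).
It fails at once if the blue bin was moved over 20 mm (distance of blue_bin from where it was at the start of the episode above 0.02 m).
It fails at once if the screwdriver was moved over 20 mm (distance of screwdriver from where it was at the start of the episode above 0.02 m).
It fails at once if the green can was moved over 20 mm (distance of oil_can from where it was at the start of the episode above 0.02 m).
It also fails if it takes over 40 s, if anything falls off the work surface, if the arm or the gripper's body presses on something with over 40 N, if the wrist force passes 120 N, or if a joint passes its speed limit or range.

## Working session

There is one attempt and no reset: what is moved stays moved. The work goes in short steps, Python scripts to look and compute and a tool call to move; the robot and the scene stay as the last step left them, time stands still between calls to the robot, and variables do not carry over. Pictures are saved under pics/ and viewed, and the job is handed in when it is done.

Besides the shell and the picture viewer there is one more tool, called after "Call:" in YAML: its name, and indented under it one key for each argument. move_arm: Moves the arm, as the interface text tells. Its arguments: {"type":"object","properties":{"targets":{"type":"array","items":{"type":"number"}},"squeeze":{"type":"number"}},"required":["targets"]}

```bash
mkdir -p pics; ls
python3 - <<'E'
from rig import r
import cv2,numpy as np
s=r.sense();print(s['clock'],s['eef_pos'],s['tcp_rot'],r.grip_point_offset,s['opening'],s['contact_force'])
for n in("scene","top"):
    f=r.grab_frame(n);cv2.imwrite(f"pics/{n}0.png",f["img"])
    np.savez(f"{n}0.npz",img=f["img"],K=f["K"],T=f["world_to_cam"])
    for t in("blank","drilled_block","jig","seat_left","seat_right","blue_bin","oil_can","screwdriver"):
        print(n,t,[(np.round(d["position"],1).tolist(),round(d["conf"],2)) for d in r.mark_of(f,t)][:3])
E
```

```text
pics
0.0 [ 208.15956976 -588.81599827  230.55895179] [-3.14022448e+00  4.29483692e-06  3.39790274e-01] 18.700000000000003 0.9982286458832431 [ 0.12457266 -0.53340172 -0.46707572]
scene blank [([438.7, 270.0, 0.1], 0.7)]
scene drilled_block [([604.2, -74.6, 13.9], 0.59)]
scene jig [([580.8, -123.9, 2.3], 0.84)]
scene seat_left [([603.2, -79.7, 12.3], 0.63)]
scene seat_right [([576.3, -195.6, 13.8], 0.77)]
scene blue_bin [([723.4, 256.4, 1.1], 0.71)]
scene oil_can [([680.1, -442.9, 2.0], 0.97), ([719.6, 259.6, -1.0], 0.5)]
scene screwdriver [([395.1, -416.9, 4.2], 0.59)]
top blank [([438.1, 274.5, 3.2], 0.89), ([718.5, 255.3, -1.1], 0.66)]
top drilled_block [([604.7, -80.8, 7.6], 0.91)]
top jig [([586.1, -128.7, -1.4], 0.86), ([620.2, -206.8, 12.7], 0.36)]
top seat_left [([607.7, -77.6, 12.7], 0.82)]
top seat_right [([576.7, -194.7, 14.9], 0.59)]
top blue_bin [([720.7, 255.6, -0.7], 0.91)]
top oil_can [([676.9, -437.5, -2.3], 0.95)]
top screwdriver [([397.5, -420.0, 0.8], 0.67), ([675.0, -438.4, 0.7], 0.38)]
```

View pics/scene0.png

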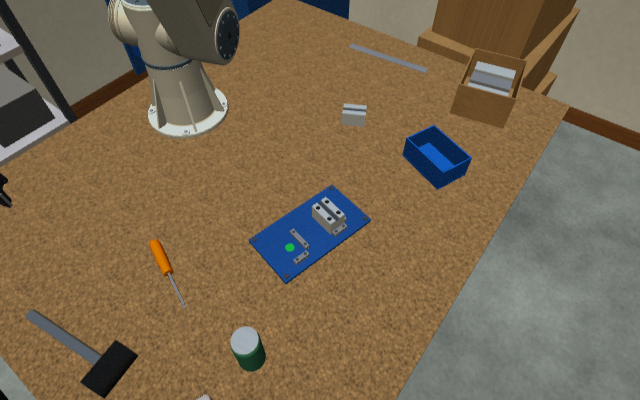

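View pics/top0.png

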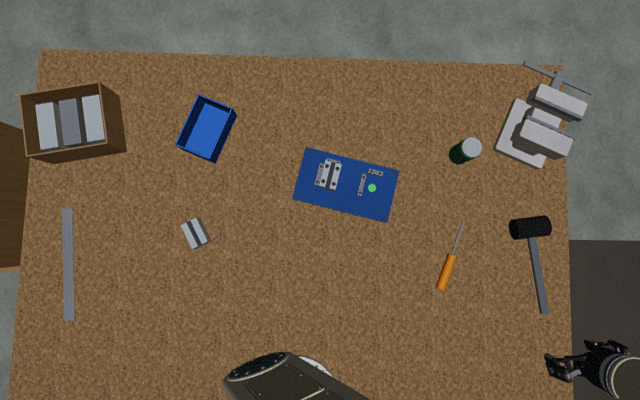

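The free nest is the right one: the green disc is at about (372,188) in the top view, and the drilled block is in the left nest at (329,174). The blank is at (195,233). Next I'll fit box models to the outlines for exact poses.

```bash
cat > h.py <<'E'
import numpy as np,cv2
from scipy.optimize import minimize
def proj(f,P):
    T=f["world_to_cam"];rv,_=cv2.Rodrigues(T[:3,:3])
    return cv2.projectPoints(np.asarray(P,float),rv,T[:3,3],f["K"],None)[0].reshape(-1,2)
def box(x,y,a,L,W,z0,H):
    c,s=np.cos(a),np.sin(a)
    return np.array([[x+c*u-s*v,y+s*u+c*v,z] for u in(-L/2,L/2) for v in(-W/2,W/2) for z in(z0,z0+H)])
S=16
def sil(f,B,ss=4):
    h=cv2.convexHull((proj(f,B)).astype(np.float32))
    m=np.zeros((400*ss,640*ss),np.uint8)
    cv2.fillConvexPoly(m,np.round(((h+.5)*ss-.5)*16).astype(np.int32),255,shift=4)
    return cv2.resize(m,(640,400),interpolation=cv2.INTER_AREA)/255.
def fit(fs,ms,p0,L,W,z0,H):
    def cost(p):
        return sum(np.abs(sil(f,box(*p,L,W,z0,H))-m).sum()/m.sum() for f,m in zip(fs,ms))
    best=None
    for da in(-.15,0,.15):
        q=np.array(p0)+[0,0,da]
        r=minimize(cost,q,method="Nelder-Mead",options=dict(initial_simplex=[q,q+[6,0,0],q+[0,6,0],q+[0,0,.1]],xatol=.02,fatol=1e-5))
        if best is None or r.fun<best.fun:best=r
    return best.x,best.fun
E
python3 - <<'E'
from rig import r
from h import *
fs={n:r.grab_frame(n) for n in("scene","top")}
for t,p0,dim in(("blank",[438,272,.42],(70,45,0,45)),("jig",[583,-126,.2],(150,270,0,12)),("drilled_block",[604,-78,.2],(70,45,12,45))):
    ms={n:r.outline_of(fs[n],t)[0]["region"].astype(float) for n in fs}
    if t=="jig":
        for n in ms: ms[n]=cv2.morphologyEx(ms[n],cv2.MORPH_CLOSE,np.ones((5,5)))
    for k in(["scene"],["top"],["scene","top"]):
        x,c=fit([fs[n] for n in k],[ms[n] for n in k],p0,*dim);print(t,k,np.round(x,3),round(c,3))
    for n in fs:
        print(n,ms[n].sum()); 
        cv2.polylines(fs[n]["img"],[np.int32(cv2.convexHull(proj(fs[n],box(*x,*dim)).astype(np.float32)))],True,(0,0,255))
c=[cv2.resize(fs["top"]["img"][130:260,160:420],(780,390)),]
cv2.imwrite("pics/fit_top.png",c[0])
cv2.imwrite("pics/fit_scene.png",cv2.resize(fs["scene"]["img"][90:300,230:490],(743,600)))
E
```

```text
Traceback (most recent call last):
IndexError: list index out of range
```

Run:
```python
from rig import r
from h import *
fs={n:r.grab_frame(n) for n in("scene","top")}
def out(n,t):
    for i in range(3):
        o=r.outline_of(fs[n],t)
        if o:return o[0]["region"].astype(float)
        print("miss",n,t); fs[n]=r.grab_frame(n)
for t,p0,dim in(("blank",[438,272,.42],(70,45,0,45)),("jig",[583,-126,.2],(150,270,0,12)),("drilled_block",[604,-78,.2],(70,45,12,45))):
    ms={n:out(n,t) for n in fs}
    ms={n:m for n,m in ms.items() if m is not None}
    if t=="jig":
        for n in ms:
            h=cv2.convexHull(np.argwhere(ms[n]>0)[:,::-1].astype(np.int32)); m=np.zeros((400,640)); cv2.fillConvexPoly(m,h,1.); ms[n]=m
    np.savez("m_"+t+".npz",**ms)
    for k in[[n] for n in ms]+[list(ms)]:
        x,c=fit([fs[n] for n in k],[ms[n] for n in k],p0,*dim);print(t,k,np.round(x,3),round(c,3))
    for n in fs:
        cv2.polylines(fs[n]["img"],[np.int32(cv2.convexHull(proj(fs[n],box(*x,*dim)).astype(np.float32)))],True,(0,0,255))
cv2.imwrite("pics/fit_top.png",cv2.resize(fs["top"]["img"][130:260,160:420],(780,390)))
cv2.imwrite("pics/fit_scene.png",cv2.resize(fs["scene"]["img"][90:300,230:490],(743,600)))
```

```text
blank ['scene'] [441.59  276.776   0.527] 0.061
blank ['top'] [438.682 273.329   0.523] 0.05
blank ['scene', 'top'] [440.663 275.092   0.541] 0.172
jig ['scene'] [ 5.84065e+02 -1.24180e+02 -2.19000e-01] 0.017
jig ['top'] [ 5.82399e+02 -1.26705e+02 -2.21000e-01] 0.031
jig ['scene', 'top'] [ 5.83585e+02 -1.25083e+02 -2.20000e-01] 0.054
drilled_block ['scene'] [ 6.02214e+02 -7.80600e+01 -2.80000e-01] 0.068
drilled_block ['top'] [ 6.02318e+02 -8.08070e+01 -2.24000e-01] 0.054
drilled_block ['scene', 'top'] [ 6.02327e+02 -8.01520e+01 -2.25000e-01] 0.17
```

View pics/fit_top.png

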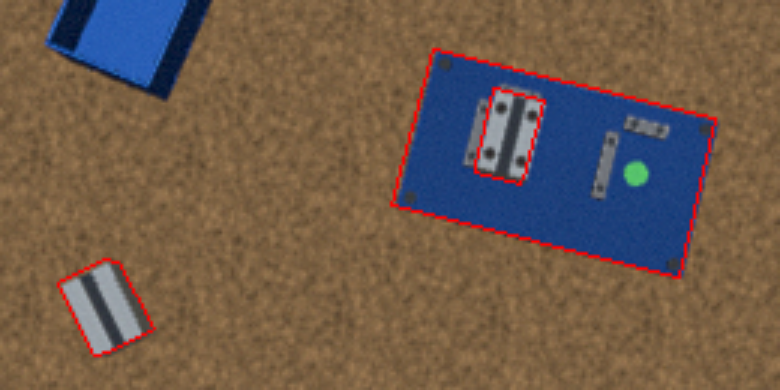

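View pics/fit_scene.png

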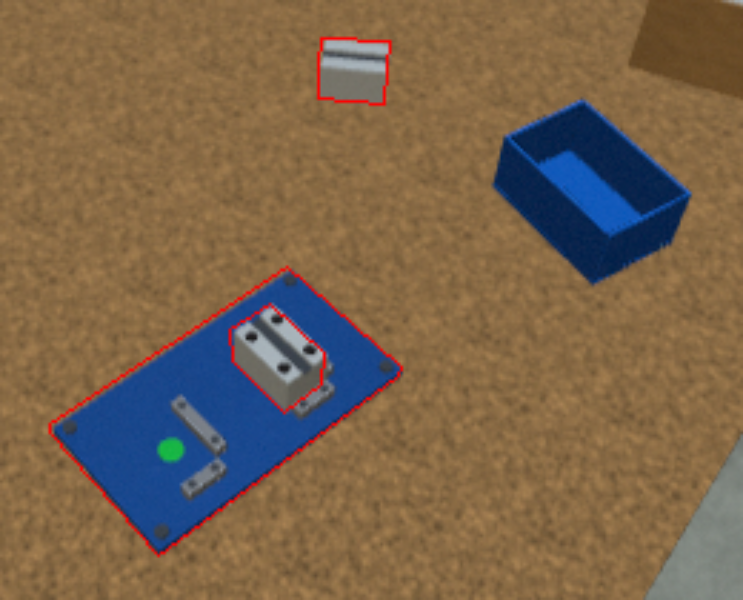

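```bash
cat > rel.py <<'E'
import numpy as np
def rel(cur,tgt):
    c,s=np.cos(cur[3]),np.sin(cur[3]);d=np.array(tgt[:3])-cur[:3]
    return np.round([(c*d[0]+s*d[1])/10,(s*d[0]-c*d[1])/10,-d[2]/10,-np.degrees(tgt[3]-cur[3])],2)
E
python3 -c "
from rel import *
print(rel(np.array([208.31,-589.27,231.28,.33979]),[440,275,150,.525]))"
```

```text
[ 50.65 -73.76   8.13 -10.61]
```

Call:
move_arm:
  targets: [1,50.6,-73.8,0,-10.6,1,50.6,-73.8,0,-10.6,1,50.6,-73.8,0,-10.6,1,50.6,-73.8,0,-10.6,1,50.6,-73.8,0,-10.6,1,50.6,-73.8,0,-10.6,1,50.6,-73.8,0,-10.6,1,50.6,-73.8,0,-10.6,1,50.6,-73.8,0,-10.6,1,50.6,-73.8,0,-10.6]
  squeeze: 60

```text
clock: 2.5
eef_pos: [337.6, -104.5, 231.7]
tcp_rot: [3.141, -0.001, 0.524]
contact_force: [1.5, -0.7, 0.3]
opening: 1.001
```

```bash
python3 -c "
from rel import *
print(rel(np.array([337.6,-105.5,231.3,.525]),[440,275,150,.525]))"
```

```text
[ 27.93 -27.79   8.13  -0.  ]
```

Call:
move_arm:
  targets: [1,27.9,-27.8,8.1,0,1,27.9,-27.8,8.1,0,1,27.9,-27.8,8.1,0,1,27.9,-27.8,8.1,0,1,27.9,-27.8,8.1,0,1,27.9,-27.8,8.1,0,1,27.9,-27.8,8.1,0,1,27.9,-27.8,8.1,0,1,27.9,-27.8,8.1,0,1,27.9,-27.8,8.1,0]

```text
clock: 3.5
eef_pos: [439.3, 275.1, 149.7]
tcp_rot: [3.141, 0.001, 0.527]
contact_force: [0.3, -0.8, -0.3]
opening: 1.0
```

Run:
```python
from rig import r
from rel import *
import cv2
f=r.grab_frame("top");g=r.grab_frame("scene")
cv2.imwrite("pics/t1.png",np.hstack([cv2.resize(f["img"][150:300,120:270],(400,400)),cv2.resize(g["img"][50:170,280:400],(400,400))]))
s=r.sense();print(s['eef_pos'],s['tcp_rot'],s['contact_force'],s['qpos'])
print(rel(np.array([*s['eef_pos'],s['tcp_rot'][2]]),[440,275,13,.525]))
```

```text
[439.11774129 273.39279452 150.21874743] [3.14137918e+00 9.13401864e-04 5.24854362e-01] [-0.06333982 -0.24612349 -0.28775469] [ 5.54092308e-01  2.85412703e-01  1.93673798e+00 -2.34575480e-04
  9.20361233e-01  1.60017630e+00]
[ 1.600e-01 -9.000e-02  1.372e+01 -1.000e-02]
```

View pics/t1.png

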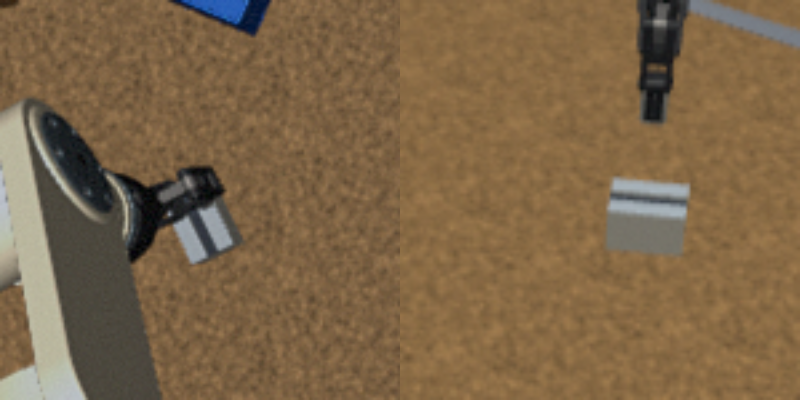

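The gripper is above the blank and lined up with it: in the scene crop the finger is at x≈652 and the block spans 608–688. I'll descend and grip.

Call:
move_arm:
  targets: [1,0,0,4,0,1,0,0,8,0,1,0,0,11,0,1,0,0,13.2,0,1,0,0,13.7,0,1,0,0,13.7,0,0.3,0,0,13.7,0,-0.2,0,0,13.7,0,-0.6,0,0,13.7,0,-1,0,0,13.7,0]
  squeeze: 60

```text
clock: 4.6
eef_pos: [440.3, 274.6, 14.7]
tcp_rot: [-3.142, -0.002, 0.525]
contact_force: [-1.6, -1.6, 11.1]
opening: 0.52
```

Call:
move_arm:
  targets: [-1,0,0,0,0,-1,0,0,0,0,-1,0,0,0,0,-1,0,0,0,0,-1,0,0,0,0]
  squeeze: 80

```text
clock: 5.1
eef_pos: [440.3, 274.6, 14.8]
tcp_rot: [-3.142, -0.002, 0.525]
contact_force: [-2.5, -2.2, 12.3]
opening: 0.514
```

Call:
move_arm:
  targets: [-1,0,0,-1,0,-1,0,0,-3,0,-1,0,0,-6,0,-1,0,0,-9,0,-1,0,0,-12,0,-1,0,0,-12,0,-1,0,0,-12,0,-1,0,0,-12,0]

```text
clock: 5.9
eef_pos: [438.6, 273.6, 132.2]
tcp_rot: [3.142, 0.002, 0.525]
contact_force: [0.3, -0.6, -3.4]
opening: 0.513
```

Run:
```python
from rig import r
from rel import *
import cv2
f=r.grab_frame("top");g=r.grab_frame("scene")
cv2.imwrite("pics/t2.png",np.hstack([cv2.resize(f["img"][150:300,120:270],(400,400)),cv2.resize(g["img"][50:170,280:400],(400,400))]))
s=r.sense();print(s['eef_pos'],s['tcp_rot'],s['contact_force'],s['opening'])
```

```text
[438.6454601  273.57346805 131.89848152] [3.14150766e+00 2.66301932e-03 5.24859132e-01] [-0.04048721  0.03655761 -3.73643565] 0.5130073647737147
```

View pics/t2.png

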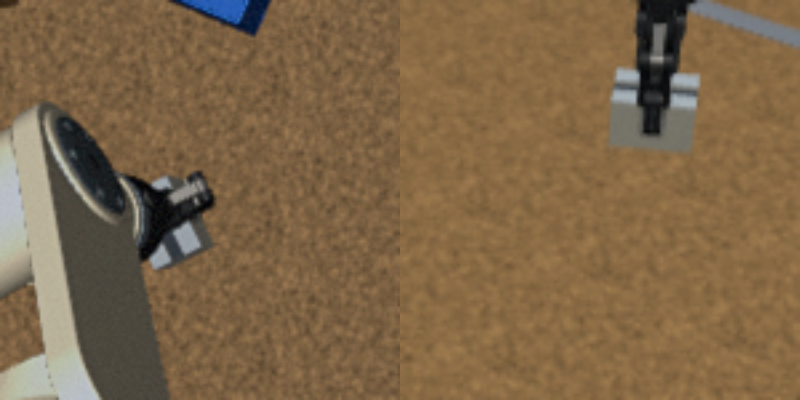

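The blank is held securely (about 3.7 N of weight), with the fingertips clear above its lower third. Next: to a point above the right nest, 12 mm and 10 mm short of the stops.

```bash
python3 -c "
from rel import *
print(rel(np.array([438.6,273.6,132,.525]),[564.1,-202.7,132,-.22]))"
```

```text
[-13.01  47.51  -0.    42.69]
```

Call:
move_arm:
  targets: [-1,-0.8,2.8,0,2.5,-1,-2,7,0,6.5,-1,-3.2,11.5,0,10.5,-1,-4.4,16,0,14.5,-1,-5.6,20.5,0,18.5,-1,-6.8,25,0,22.5,-1,-8,29.5,0,26.5,-1,-9.3,34,0,30.5,-1,-10.5,38.5,0,34.5,-1,-11.8,43,0,38.6]

```text
clock: 7.0
eef_pos: [552.5, -158.9, 132.0]
tcp_rot: [-3.141, 0.002, -0.152]
contact_force: [1.1, 0.5, -3.3]
opening: 0.515
```

```bash
python3 -c "
from rel import *
print(rel(np.array([552.0,-157.9,132,-.1487]),[564.1,-202.7,75,-.22]))"
```

```text
[1.86 4.25 5.7  4.09]
```

Call:
move_arm:
  targets: [-1,0.9,2.1,0,2,-1,1.9,4.2,1,4.1,-1,1.9,4.2,3,4.1,-1,1.9,4.2,5,4.1,-1,1.9,4.2,5.7,4.1,-1,1.9,4.2,5.7,4.1,-1,1.9,4.2,5.7,4.1,-1,1.9,4.2,5.7,4.1]

```text
clock: 7.8
eef_pos: [566.2, -201.5, 77.2]
tcp_rot: [3.141, -0.001, -0.22]
contact_force: [-0.2, 0.2, -2.9]
opening: 0.515
```

Run:
```python
from rig import r
from rel import *
from h import *
f=r.grab_frame("top");g=r.grab_frame("scene")
s=r.sense();print(s['clock'],s['eef_pos'],s['tcp_rot'],s['contact_force'],s['opening'])
x,y,z=s['eef_pos'];a=s['tcp_rot'][2]
tiles=[]
for q,(u0,v0) in((f,(290,120)),(g,(230,170))):
    im=q["img"].copy()[v0:v0+120,u0:u0+120];im=cv2.resize(im,(480,480),interpolation=cv2.INTER_CUBIC)
    B=box(x,y,a,70,45,z-14.7,45)
    p=(proj(q,B)-[u0,v0]+.5)*4
    for i in range(8):
        for j in range(i):
            if bin(i^j).count("1")==1: cv2.line(im,tuple(np.int32(p[i])),tuple(np.int32(p[j])),(0,0,255),1)
    for sx,sy in((10,-70),):
        c=np.cos(-.22),np.sin(-.22)
        B=box(583.6+c[0]*sx-c[1]*sy,-125.1+c[1]*sx+c[0]*sy,-.22,70,45,12,0)
        p=(proj(q,B)-[u0,v0]+.5)*4
        cv2.polylines(im,[np.int32(cv2.convexHull(p.astype(np.float32)))],True,(0,255,255),1)
    tiles.append(cv2.resize(im,(400,400)))
cv2.imwrite("pics/t3.png",np.hstack(tiles))
```

```text
7.9 [ 566.08330278 -201.51882256   77.1830943 ] [ 3.14140495e+00 -1.45994433e-03 -2.20196855e-01] [-0.50620348 -0.74206256 -3.28523345] 0.513087546708808
```

View pics/t3.png

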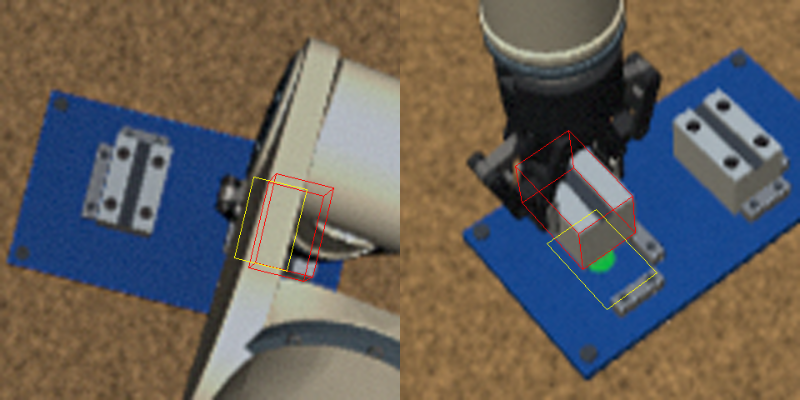

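The held-block model (red) matches the real block in the scene view, and the predicted seat (yellow) meets both bars of the right nest. Lowering it now.

Call:
move_arm:
  targets: [-1,0,0,1.5,0,-1,0,0,3,0,-1,0,0,4,0,-1,0,0,4.5,0,-1,0,0,4.6,0,-1,0,0,4.6,0,-1,0,0,4.6,0]

```text
clock: 8.6
eef_pos: [565.8, -201.6, 30.6]
tcp_rot: [3.142, -0.001, -0.22]
contact_force: [-0.6, -0.7, -3.7]
opening: 0.514
```

```bash
cat > look.py <<'E'
import sys
from rig import r
from h import *
u0,v0,w,h=240,180,133,100
g=r.grab_frame("scene")
s=r.sense();print(s['clock'],np.round(s['eef_pos'],1),np.round(s['tcp_rot'],4),np.round(s['contact_force'],1),np.round(s['wrist_torque'],2),s['opening'])
d=s['eef_pos'][:2]-np.array([578.1,-195.6]);c,q=np.cos(-.22),np.sin(-.22)
print("jig off",np.round([c*d[0]+q*d[1],-q*d[0]+c*d[1]],1))
F=s['contact_force'];print("F jig",np.round([c*F[0]+q*F[1],-q*F[0]+c*F[1],F[2]],1))
cv2.imwrite(sys.argv[1],cv2.resize(g["img"][v0:v0+h,u0:u0+w],(798,600),interpolation=cv2.INTER_CUBIC))
E
python3 look.py pics/t4.png
```

```text
8.65 [ 565.9 -201.6   30.8] [ 3.1415e+00 -9.0000e-04 -2.2050e-01] [-0.7  1.  -3.1] [0.01 0.04 0.03] 0.5141669943656916
jig off [-10.6  -8.5]
F jig [-0.9  0.8 -3.1]
```

View pics/t4.png

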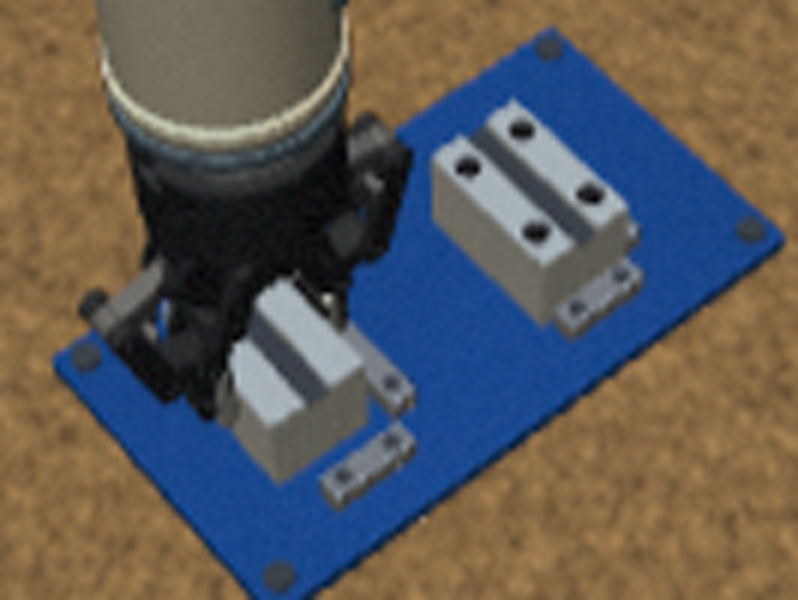

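The block hangs inside the nest, short of both bars and not yet touching. Setting it down gently.

Call:
move_arm:
  targets: [-1,0,0,0.1,0,-1,0,0,0.2,0,-1,0,0,0.3,0,-1,0,0,0.4,0,-1,0,0,0.4,0,-1,0,0,0.4,0]

```text
clock: 9.25
eef_pos: [565.5, -201.5, 26.9]
tcp_rot: [-3.142, -0.0, -0.221]
contact_force: [-3.8, 1.4, 5.9]
opening: 0.516
```

Call:
move_arm:
  targets: [-1,0.2,0,0,0,-1,0.4,0,0,0,-1,0.6,0,0,0,-1,0.8,0,0,0,-1,0.9,0,0,0,-1,0.9,0,0,0]

```text
clock: 9.85
eef_pos: [574.3, -203.5, 26.9]
tcp_rot: [3.142, 0.0, -0.22]
contact_force: [-4.0, 0.5, 6.2]
opening: 0.515
```

```bash
python3 look.py pics/t5.png
```

```text
9.9 [ 574.3 -203.5   26.9] [ 3.1415e+00 -1.0000e-04 -2.2050e-01] [-3.5  0.8  5.5] [0.04 0.35 0.01] 0.5146210929603882
jig off [-2.  -8.5]
F jig [-3.6 -0.   5.5]
```

View pics/t5.png

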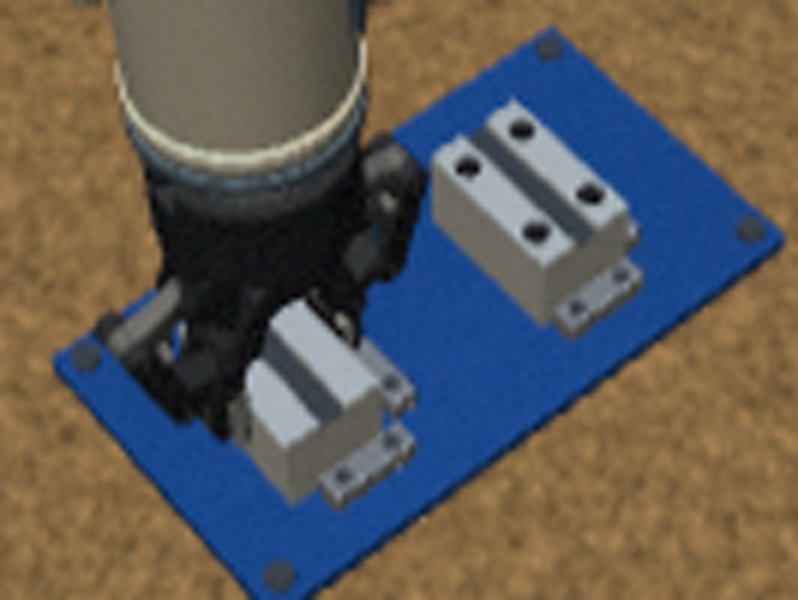

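Nearly at the end stop, with only sliding friction so far. Now towards the side stop (tool −y).

Call:
move_arm:
  targets: [-1,0,-0.2,0,0,-1,0,-0.4,0,0,-1,0,-0.6,0,0,-1,0,-0.7,0,0,-1,0,-0.8,0,0,-1,0,-0.8,0,0]

```text
clock: 10.5
eef_pos: [576.9, -196.0, 26.8]
tcp_rot: [3.141, -0.002, -0.22]
contact_force: [-0.5, -3.3, 5.4]
opening: 0.51
```

```bash
python3 look.py pics/t6.png
```

```text
10.55 [ 576.9 -196.    26.9] [ 3.1411e+00 -1.9000e-03 -2.2020e-01] [-0.8 -2.6  5.4] [-0.44  0.06  0.04] 0.513578775666119
jig off [-1.1 -0.6]
F jig [-0.2 -2.7  5.4]
```

Call:
move_arm:
  targets: [-1,0,-0.1,0,0,-1,0,-0.2,0,0,-1,0,-0.3,0,0,-1,0,-0.3,0,0]

```text
clock: 10.95
eef_pos: [577.1, -195.6, 27.0]
tcp_rot: [3.137, -0.002, -0.218]
contact_force: [-4.6, -17.4, 6.3]
opening: 0.513
```

The side stop is bearing at about 17 N. Now the end stop.

Call:
move_arm:
  targets: [-1,0.1,0,0,0,-1,0.2,0,0,0,-1,0.3,0,0,0,-1,0.3,0,0,0]

```text
clock: 11.35
eef_pos: [577.1, -195.6, 26.9]
tcp_rot: [3.138, 0.004, -0.218]
contact_force: [-15.2, -15.0, 16.2]
opening: 0.515
```

```bash
python3 look.py pics/t7.png
```

```text
11.4 [ 577.1 -195.6   26.9] [ 3.1378  0.0036 -0.218 ] [-15.8 -16.1  16.7] [-2.71  2.15  0.6 ] 0.5178983767696195
jig off [-1.  -0.2]
F jig [-11.9 -19.2  16.7]
```

View pics/t7.png

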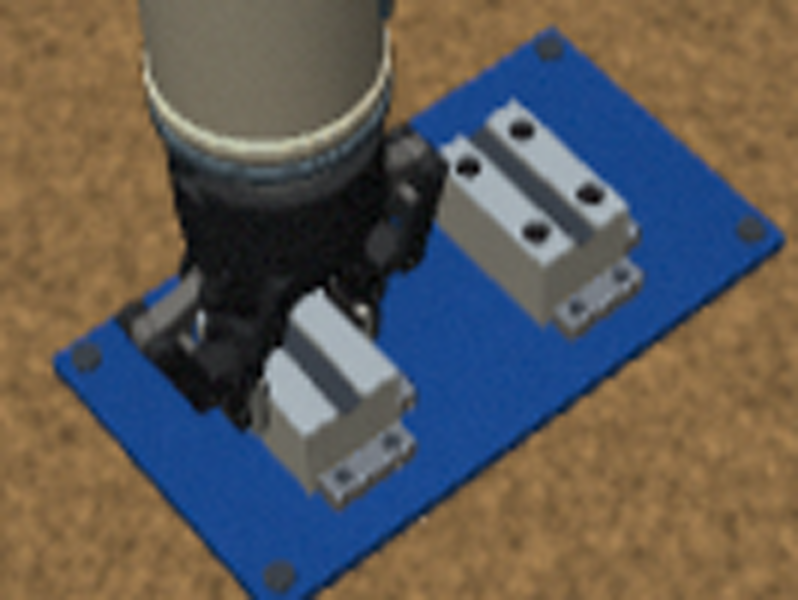

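Call:
move_arm:
  targets: [-1,0.1,0,0,0,-1,0.2,0,0,0,-1,0.3,0,0,0,-1,0.3,0,0,0,-1,0.3,0,0,0]

```text
clock: 11.9
eef_pos: [578.1, -195.8, 27.0]
tcp_rot: [3.138, 0.007, -0.217]
contact_force: [-23.2, -14.4, 23.6]
opening: 0.515
```

```bash
python3 look.py pics/t8.png
```

```text
11.95 [ 578.1 -195.8   27. ] [ 3.1379  0.0075 -0.2175] [-23.1 -14.7  24.5] [-2.39  3.33  0.73] 0.512209779619488
jig off [ 0.  -0.2]
F jig [-19.4 -19.4  24.5]
```

Call:
move_arm:
  targets: [-1,0.1,0,-0.1,0,-1,0.2,0,-0.2,0,-1,0.2,0,-0.2,0,-1,0.2,0,-0.2,0]

```text
clock: 12.35
eef_pos: [578.3, -195.8, 27.3]
tcp_rot: [3.138, 0.011, -0.217]
contact_force: [-22.5, -14.6, 12.0]
opening: 0.515
```

```bash
python3 look.py pics/t9.png
python3 - <<'E'
from rig import r
from h import *
fs={n:r.grab_frame(n) for n in("scene","top")}
for t in("drilled_block","blank","end_stop_right","side_stop_right"):
  for n in fs: print(t,n,[(np.round(d["position"],1).tolist(),round(d["conf"],2)) for d in r.mark_of(fs[n],t)][:2])
q=fs["scene"]; c,s=np.cos(-.22),np.sin(-.22)
J=[583.6,-125.1]
# align jig scene-only estimate
J=[584.07,-124.18]
def W(u,v): return J[0]+c*u-s*v,J[1]+s*u+c*v
im=q["img"][180:280,240:373];im=cv2.resize(im,(798,600),interpolation=cv2.INTER_CUBIC)
B=[box(*W(10,-70),-.22,70,45,12,45),box(*W(51,-70),-.22,12,40,12,12),box(*W(10,-41.5),-.22,62,12,12,12)]
for b,col in zip(B,((0,0,255),(0,255,255),(0,255,0))):
    p=(proj(q,b)-[240,180]+.5)*6
    for i in range(8):
        for j in range(i):
            if bin(i^j).count("1")==1: cv2.line(im,tuple(np.int32(p[i])),tuple(np.int32(p[j])),col,1)
cv2.imwrite("pics/t9b.png",im)
E
```

```text
12.4 [ 578.2 -195.8   27.2] [ 3.138   0.0112 -0.2174] [-22.2 -14.6  12.3] [-2.69  3.42  0.75] 0.5119656504276003
jig off [ 0.2 -0.2]
F jig [-18.5 -19.1  12.3]
drilled_block scene [([604.0, -77.9, 12.9], 0.59)]
drilled_block top [([604.8, -80.9, 7.1], 0.81), ([648.4, -90.6, 11.2], 0.27)]
blank scene [([570.5, -198.3, 14.1], 0.87)]
blank top [([722.3, 254.7, 0.5], 0.52)]
end_stop_right scene [([617.9, -202.0, 12.2], 0.68)]
end_stop_right top []
side_stop_right scene []
side_stop_right top []
```

View pics/t9.png

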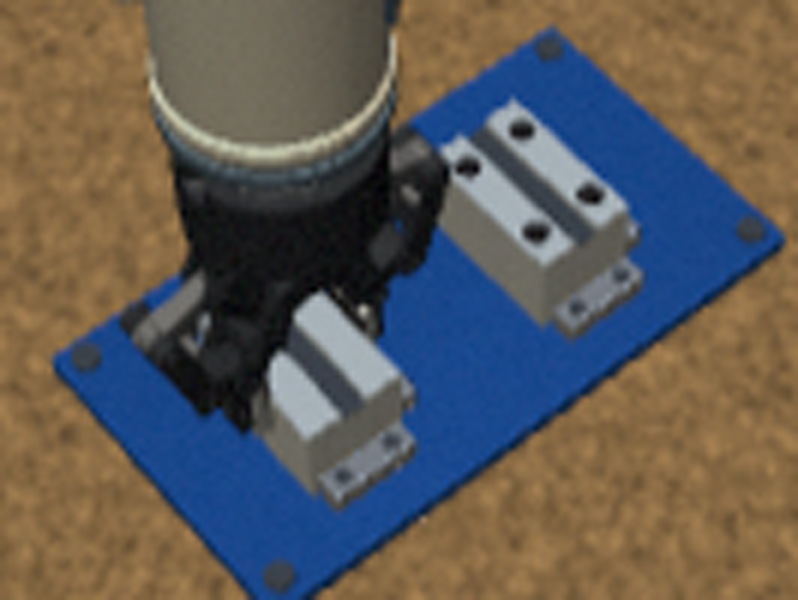

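View pics/t9b.png

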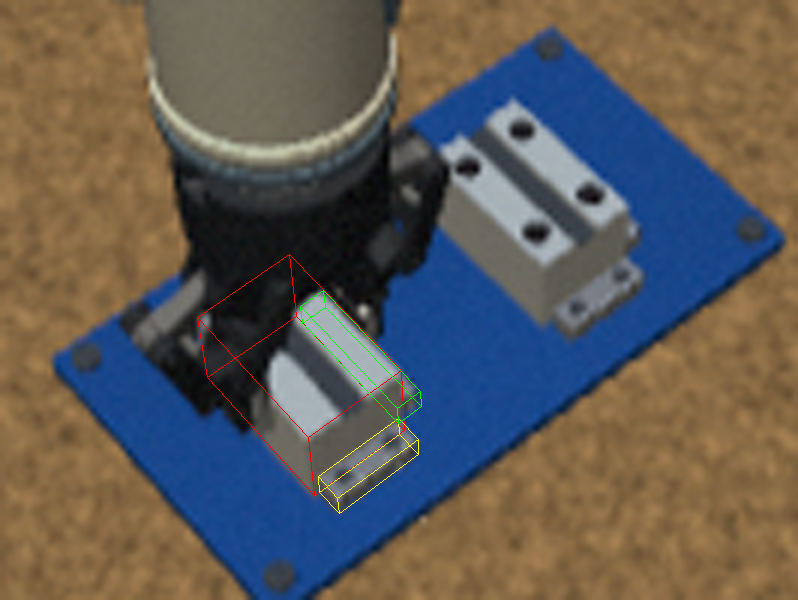

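The overlay shows the blank coinciding with the home model: its front lower corner is at (315,493), on the end stop. Forces are about 18 N (x) and 19 N (y), well above the roughly 9 N friction could explain. A short hold to confirm it's steady.

Call:
move_arm:
  targets: [-1,0,0,0,0,-1,0,0,0,0,-1,0,0,0,0,-1,0,0,0,0,-1,0,0,0,0,-1,0,0,0,0,-1,0,0,0,0,-1,0,0,0,0]

```text
clock: 13.7
eef_pos: [578.2, -195.8, 27.2]
tcp_rot: [3.138, 0.011, -0.217]
contact_force: [-22.6, -14.8, 11.9]
opening: 0.513
```

```bash
python3 look.py pics/t10.png; python3 -c "
from rig import r
print(r.sign_off())"
```

```text
13.75 [ 578.2 -195.8   27.3] [ 3.138   0.0112 -0.2174] [-23.  -15.1  11.5] [-2.71  3.43  0.74] 0.5148167766010986
jig off [ 0.2 -0.2]
F jig [-19.1 -19.7  11.5]
the job is handed in; nothing more can be done
None
```

I set the undrilled block flat in the free right nest and pressed it into the corner. I handed the job in at about 13.8 s, with the arm still holding the block against both stops; no verdict came back.

**Last checks before handing in:**
- **Force:** the wrist read about 19 N towards the end stop and 20 N towards the side stop. These were steady over a 0.8 s hold and well above what friction alone could explain. The force on each stop is inferred from this, not measured directly.
- **Position:** the gripper was within about 0.2 mm of my estimated home point each way, which itself is only good to about 2 mm. Its yaw was −0.217 rad against −0.220 for the jig, and its tilt was about 0.012 rad. The model of a fully home block lined up with the camera picture.
- **Drilled block:** the network reported it where it was at the start, to within about 4 mm.
- **Bin, screwdriver and can:** I kept clear of them but did not re-measure them at the end.

**Checks that disagreed:** the network placed the blank's origin about 7 mm short of home in the scene view, where the arm partly hid it. In the top view it mistook the bin for the blank. I relied on the overlay, arm pose and force readings instead.

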